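Slacken the wire take-up: throw the pawl back, wind the ratchet wheel back to its stop

ROBOT

A 6-joint arm with a two-finger parallel gripper is mounted at the origin on a cart in front of the work surface, level with it; the furniture and walls round the work are solid. World frame = base frame: x ahead of the robot, y to its left, z up, the work surface at z = 0. Lengths are in m, angles in rad, forces in N, time in s.
With the tool pointing down it reaches from about 0.325 to 0.925 m from the base axis. Payload 3.1 kg.
Tool frame: the origin (TCP) lies midway between the tips of the shut fingers; the grasp point (between the pads) lies 19 mm behind it; y points along the fingers, x is the direction in which the jaws open and shut, and the axes are right-handed (so a half turn about y gives the same grasp; the last joint's range is limited). The gripper opens to 85 mm and grips with 20 to 120 N. Pads are 22 mm wide; open, the fingers measure 114 mm over their backs; the gripper's body (76 mm by 85 mm) begins 54 mm behind the grasp point. The pads swing forward as they close: fully open they stand 13 mm farther back than shut.
Start: joints at [1.007, 0.217, 1.613, -0, 1.311, -0.112], TCP at [0.273, 0.562, 0.231] pointing down, gripper open.
Joint ranges: [-2.75, 2.75], [-0.78, 2.1], [0.31, 2.55], [-1.13, 4.27], [0.13, 2.63], [-2.58, 2.58]. Speed limits (rad/s): [2.79, 2.79, 3.14, 3.14, 3.14, 3.14].

INTERFACE

Orientations are given as a unit quaternion [w, x, y, z].
In Python, from station import ctrl gives the robot as it stands.
- The arm moves only by the tool servo_tool, never from a script. Its argument "moves" is a list that holds one entry, the list of rows, each a list of 7 numbers: the shift along the tool's x, y, z in cm, then the turn, a rotation vector about the tool's x, y, z in rad, then the closure, from -1 (fully open) to 1 (shut). In form: [[[x, y, z, ax, ay, az, gripper], ...]]. A call has 1 to 20 rows; each row is the pose to reach, as a shift and turn from the pose commanded when the call began, along the tool's axes at that moment; what a row does not reach only later rows make up. A row lasts 1/12 s, in which the tool goes at most 41.7 mm and 7.16 degrees, less where a joint would pass 70% of its speed; a pose out of reach is approached as far as the arm can. A call with a gripper value outside its range is refused whole. The fingers move at their own pace and stop on an object; "force" is the grip in N (left out, the last holds). Time passes only in rows, so rows that repeat a pose let the fingers close. It gives the time, the measured TCP pose, the force and the opening at its end, in the units of the state.
- ctrl.sense(): the state, without advancing time (a new reading comes with each control period).
- ctrl.capture(name): name is "side" or "top"; returns (picture, depth): 400x640x3 uint8, blue, green, red; 400x640 float32, m along the optical axis (not along the pixel's ray), 0 where there is no reading.
- ctrl.camera_params(name): a dict with "K" (3x3 intrinsics, pixels), "eye" and "orientation" of the camera in the world. Camera axes: x right, y down, z forward; pixel columns grow to the right and rows downward; lengths in m; the calibration is good to about 2 mm. A picture is of the moment at which its call begins. camera_params takes no time and is no camera call.
- ctrl.hand_in(): hands the job in, once; it reports no verdict.
The state is a dict: "time": time; "joint_pos": joint angles; "joint_velocities": joint speeds; "joint_efforts": joint torques, N m; "position": TCP position; "tcp_rot": TCP orientation; "ft_force": force on the tool from outside, world axes, zero at the start; "torque": the same for the moment, N m; "opening": finger opening in m.
Only numpy, scipy, OpenCV 4.12 (cv2) and the standard library are available. Lean on these libraries where they do the work, as an engineer would, in place of code of your own. Each camera call takes 0.05 s, during which the arm holds its last target. There are 200 camera calls.

TASK

Slacken the ratchet take-up on the bench: lift the pawl out of the ratchet wheel by its post and swing it all the way back, then wind the wheel backwards by its wing handle (anticlockwise seen from above) until its dog comes up against the slack stop, and leave it resting there. Feel for the stop and do not force it: nothing in the take-up may be strained, neither the pawl nor the stop. Leave the pin, the V-block and the loupe beside it where they stand.

Things in the scene. Friction and masses are not known exactly. Their poses are not given: they have to be found in the camera images.
- takeup_base: Fixed grey base of the take-up: round foot 116 mm wide, 10 mm thick, with an arm under the pawl. Origin on the wheel's axis at bench height, z up. In its frame the pawl's pivot is at x 50, y 55 mm and the pawl's nose meets the wheel near x 38, y 0. Place and yaw vary; its +x side looks roughly towards the robot.
- takeup_wheel: Steel ratchet wheel lying flat, 86 mm over its 12 saw teeth, heights 17 to 30 mm. Origin on its upright axis at bench height; x along the wing handle, turning with it. Backwards = anticlockwise from above (+ about z), blocked by the pawl within 0.1 rad. Drag 0.7 N m per rad/s; a faint spring (0.007 N m) creeps it back 0.01 rad/s, so it must be wound, but keeps it on the stop.
- handle (a point): Middle of the wing handle on the wheel, on its axis, 70 mm above the bench: a black upright bar 62 mm long (wheel's x), 12 mm thick (wheel's y), heights 56 to 84 mm, on a round stem of 26 mm. The handle stays level and turns with the wheel; nothing else of the take-up is higher than 58 mm.
- dog (a point): Middle of the dog: upright 8 mm pin on top of the wheel, 31 mm from the axis, 100 degrees anticlockwise of the wheel's x, heights 30 to 44 mm. Its side meets the slack stop's finger when the wheel is wound back.
- stop_seat: Ring under the wheel, origin on the axis at bench height, carrying the slack stop: an 8 mm wide steel finger over the wheel's rim, heights 36 to 44 mm, that stops the dog. It is clamped at an unknown angle that this pose does not show: it stops the wheel 0.5 to 1.25 rad backwards of the start. Slightly springy (8 N m/rad); it bears 15 N at most: 0.45 N m on the wheel beyond the drag.
- pawl: Steel pawl, a two-armed lever, heights 18 to 29 mm. Origin on its upright pivot at bench height. Engaged, its axes lie along takeup_base's; it swings out anticlockwise from above (+ about z) to an end stop at 0.8 rad; the nose (55 mm along -y) is clear of the teeth from 0.2 rad. Stiff pivot (1.5 N at the post): it stays where left. The wheel may press it with 15 N at most.
- pawl_post (a point): Middle of the upright round post on the pawl's tail, 46 mm above the bench: diameter 10 mm, heights 29 to 58 mm, at x 6, y 40 mm in the pawl's frame (40.4 mm from the pivot).
- test_pin: Bystander: ground steel pin standing on end, 16 mm diameter, 70 mm tall; origin at its foot.
- v_block: Bystander: steel V-block 41 x 60 x 34 mm; origin under its centre.
- loupe: Bystander: black eye loupe standing on its wide end, 34 mm diameter, 36 mm tall; origin under its centre.

How it is judged:
On the way, in this order (a step that is already met when the one before it is completed fails the run):
1. the pawl is swung back clear of the wheel (angle between the x axis of pawl and the x axis of takeup_base, either way round above 0.6 rad), for 0.2 s.
2. with the pawl back, the wheel's dog bears on the slack stop (contact force between takeup_wheel and stop_seat above 0.08 N and angle between the x axis of pawl and the x axis of takeup_base, either way round above 0.6 rad), for 0.2 s.
At the end, for the whole second after the job is handed in: The pawl stays swung back (more than 0.6 of its 0.8 rad), the wheel is at rest with its dog in contact with the slack stop (more than 0.08 N; the spring alone keeps about 0.2 N), both let go (all of step 2 and angular speed of takeup_wheel below 0.05 rad/s); the robot touches nothing.
It fails at once if the wheel strains the slack stop (over 15 N) (contact force between takeup_wheel and stop_seat above 15 N).
It fails at once if the wheel is forced against the pawl (over 15 N) (contact force between takeup_wheel and pawl above 15 N).
It fails at once if the pin is shifted (20 mm) or knocked over (distance of test_pin from where it was at the start of the episode above 0.02 m or angle between test_pin's own z axis and vertical above 0.5 rad).
It fails at once if the V-block is shifted (20 mm) (distance of v_block from where it was at the start of the episode above 0.02 m).
It fails at once if the loupe is shifted (20 mm) or knocked over (distance of loupe from where it was at the start of the episode above 0.02 m or angle between loupe's own z axis and vertical above 0.5 rad).
It also fails if it takes over 64 s, if anything falls off the work surface, if the arm or the gripper's body presses on something with over 40 N, if the wrist force passes 120 N, or if a joint passes its speed limit or range.

## Working session

There is one attempt and no reset: what is moved stays moved. The work goes in short steps, Python scripts to look and compute and a tool call to move; the robot and the scene stay as the last step left them, time stands still between calls to the robot, and variables do not carry over. Pictures are saved under pics/ and viewed, on a budget of 10 in all, crops included, one or two more only if the job needs it, and the job is handed in when it is done.

Besides the shell and the picture viewer there is one more tool, called after "Call:" as name(argument=value, ...), one argument or row to a line, values as JSON. servo_tool: Moves the arm, as the interface text tells. Its arguments: {"type":"object","properties":{"moves":{"type":"array"},"force":{"type":"number"}},"required":["moves"]}

```bash
ls; mkdir -p pics; python3 - <<'E'
from station import ctrl
import cv2,numpy as np
s=ctrl.sense(); print(s)
for n in("top","side"):
    p,d=ctrl.capture(n); cv2.imwrite(f"pics/{n}0.png",p); np.save(f"{n}0.npy",d)
    print(n,ctrl.camera_params(n))
E
```

```text
pics
{'time': 0.0, 'joint_pos': array([ 1.00679170e+00,  2.17748749e-01,  1.61491569e+00,  2.12861246e-05,
        1.31130878e+00, -1.12205895e-01]), 'joint_velocities': array([-5.86810327e-04,  1.72412556e-04,  1.35074551e-03, -7.59130568e-04,
       -6.32103754e-05, -9.31302509e-04]), 'joint_efforts': array([ 8.79623849e-05, -3.96850598e+01, -3.03853798e+01, -1.94759973e-04,
        9.69032000e-03, -1.68505193e-05]), 'position': array([0.27240792, 0.56161254, 0.22998126]), 'tcp_rot': array([-0.59893114,  0.5996461 ,  0.37454114, -0.37606513]), 'ft_force': array([ 0.06989529,  0.58438906, -0.33177982]), 'torque': array([-0.06148076,  0.05814656,  0.03221416]), 'opening': 0.08504488865933885}
top {'K': array([[417.83979131,   0.        , 320.63185604],
       [  0.        , 417.83979131, 199.87642534],
       [  0.        ,   0.        ,   1.        ]]), 'eye': array([0.36664804, 0.14309507, 0.93570079]), 'orientation': array([ 0.03442629, -0.70416961,  0.70769139, -0.04618324])}
side {'K': array([[487.48529625,   0.        , 313.60648632],
       [  0.        , 487.48529625, 194.74925999],
       [  0.        ,   0.        ,   1.        ]]), 'eye': array([ 0.26541651, -0.53874433,  0.56135801]), 'orientation': array([-0.45189227,  0.883202  , -0.1110653 ,  0.05841326])}
```

View pics/top0.png

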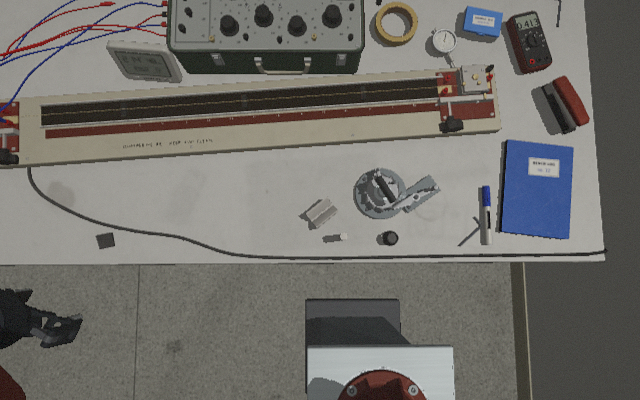

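View pics/side0.png

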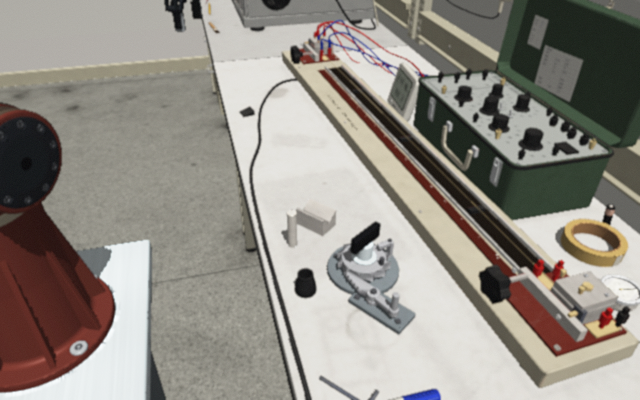

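The top view shows the take-up at about (382,193), its pawl arm reaching to (437,183), the V-block at (319,213), the pin at (336,238) and the loupe at (389,238). In the side view the handle is near (366,240) and the post near (394,300). I'll enlarge both.

```bash
python3 - <<'E'
import cv2,numpy as np
a=cv2.imread("pics/top0.png")[155:235,335:455]; b=cv2.imread("pics/side0.png")[215:335,315:425]
a=cv2.resize(a,None,fx=5,fy=5,interpolation=cv2.INTER_CUBIC)
b=cv2.resize(b,None,fx=5,fy=5,interpolation=cv2.INTER_CUBIC)
for im,x0,y0 in((a,335,155),(b,315,215)):
    for i in range(0,im.shape[1],50): cv2.putText(im,str(x0+i//5),(i,8),0,.3,(0,0,255)); cv2.line(im,(i,10),(i,14),(0,0,255))
    for i in range(50,im.shape[0],50): cv2.putText(im,str(y0+i//5),(0,i+3),0,.3,(0,0,255)); cv2.line(im,(20,i),(25,i),(0,0,255))
cv2.imwrite("pics/topc.png",a);cv2.imwrite("pics/sidec.png",b)
E
```

```text
(no output)
```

View pics/topc.png

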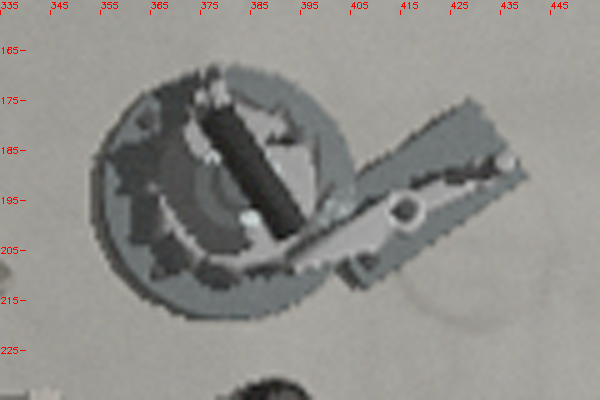

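View pics/sidec.png

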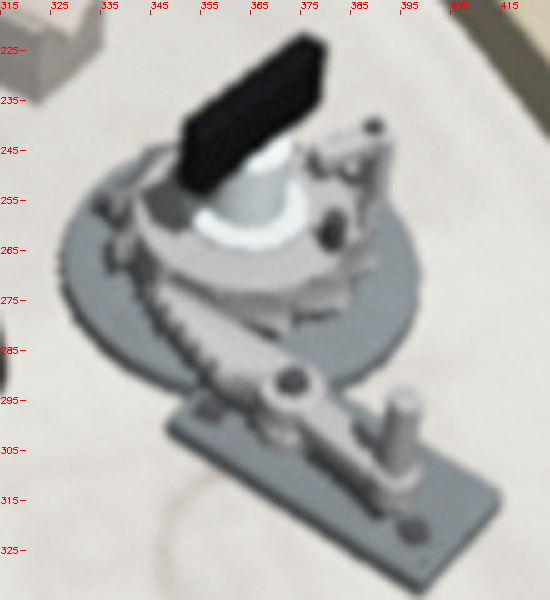

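```bash
cat >h.py <<'E'
import numpy as np
from scipy.spatial.transform import Rotation as R
from station import ctrl
def ray(n,u,v):
    c=ctrl.camera_params(n); q=c["orientation"]
    d=R.from_quat(q,scalar_first=True).apply(np.linalg.inv(c["K"])@[u,v,1]); return np.array(c["eye"]),d/np.linalg.norm(d)
def onz(n,u,v,z): e,d=ray(n,u,v); return e+d*(z-e[2])/d[2]
def tri(a,b):
    (e,d),(f,g)=ray("top",*a),ray("side",*b)
    A=np.c_[d,-g]; s,t=np.linalg.lstsq(A,f-e,rcond=None)[0]; p,q=e+s*d,f+t*g
    return (p+q)/2,np.linalg.norm(p-q)
def proj(n,p):
    c=ctrl.camera_params(n); x=c["K"]@R.from_quat(c["orientation"],scalar_first=True).inv().apply(np.array(p)-c["eye"]); return x[:2]/x[2]
E
python3 - <<'E'
from h import *
np.set_printoptions(precision=4,suppress=True)
P=lambda x,y:(335+x/5,155+y/5); S=lambda x,y:(315+x/5,215+y/5)
print("post tri",tri(P(508,160),S(404,393)),onz("top",*P(508,160),.058),onz("side",*S(404,393),.058))
print("pivot tri",tri(P(405,209),S(293,380)),)
print("handle c",tri(P(252,173),S(254,80)),)
e1=tri(P(212,112),S(315,38));e2=tri(P(294,233),S(190,122)); print("h ends",e1,e2, np.linalg.norm(e1[0]-e2[0]))
print("foot top",onz("top",*P(224,192),.01),"side",onz("side",*S(240,275),.01))
piv=tri(P(405,209),S(293,380))[0]; 
for c in (onz("top",*P(224,192),.01),(e1[0]+e2[0])/2):
    d=piv-c; print("yaw",np.arctan2(d[1],d[0])-np.arctan2(55,50),np.hypot(d[0],d[1]))
t=onz("top",*P(508,160),.05)-piv;print("post len",np.hypot(*t[:2]),np.arctan2(t[1],t[0])-np.arctan2(40,6))
d=np.load("top0.npy"); print(d[189,383],d[193,379], d[187,436])
for n,u,v,z in(("loupe",389,238,.036),("pin1",345,237,.07),("vb",319,213,.03)):print(n,onz("top",u,v,z))
E
```

```text
post tri (array([ 0.4925, -0.1183,  0.0602]), np.float64(0.0019684327288335473)) [ 0.4938 -0.1192  0.058 ] [ 0.4925 -0.1164  0.058 ]
pivot tri (array([ 0.4757, -0.081 ,  0.031 ]), np.float64(0.0010546181681961358))
handle c (array([ 0.4857, -0.0057,  0.0816]), np.float64(0.0007685828534782889))
h ends (array([0.5115, 0.0102, 0.0805]), np.float64(0.0007726686492863868)) (array([ 0.4601, -0.0219,  0.0839]), np.float64(0.00010550194899284646)) 0.06072911199733469
foot top [ 0.4867 -0.0052  0.01  ] side [ 0.4826 -0.0163  0.01  ]
yaw -2.5485453954354926 0.07658376604072756
yaw -2.537476363921083 0.07584885551850722
post len 0.044950896257967554 -2.549498615426944
0.86316335 0.8892951 0.8902897
loupe [ 0.3866 -0.0188  0.036 ]
pin1 [0.3884 0.0785 0.07  ]
vb [0.4417 0.1314 0.03  ]
```

```bash
cat >>h.py <<'E'
def pose(p,h):  # tool down, jaw heading h
    x=np.array([np.cos(h),np.sin(h),0]); y=np.array([0,0,-1.]); return np.array(p),R.from_matrix(np.c_[x,y,np.cross(x,y)])
def rel(p,h,cur=None):
    s=ctrl.sense(); r0=R.from_quat(s["tcp_rot"],scalar_first=True); p0=s["position"]
    q,r=pose(p,h); return np.round(np.r_[r0.inv().apply(q-p0)*100,(r0.inv()*r).as_rotvec()],3)
def head():
    m=R.from_quat(ctrl.sense()["tcp_rot"],scalar_first=True).as_matrix(); return np.arctan2(m[1,0],m[0,0])
E
python3 - <<'E'
from h import *
np.set_printoptions(precision=4,suppress=True)
s=ctrl.sense(); m=R.from_quat(s["tcp_rot"],scalar_first=True).as_matrix(); print(m); h=head()
c=h-(s["joint_pos"][0]-s["joint_pos"][5]); print("heading",h,"c",c)
for nm,p,hs in(("post",(.493,-.117),(.88,.88-np.pi)),("handle",(.486,-.0055),(.558+np.pi/2,.558-np.pi/2))):
  for H in hs:
    a=np.arctan2(p[1],p[0]); print(nm,H,"j6",(a+c-H+np.pi)%(2*np.pi)-np.pi, rel((*p,.15),H))
for a in (.558-1.745+np.pi/2*0, ): pass
ax=np.array([.486,-.0055])
for H in(.558,.558-np.pi):
    d=ax+.031*np.array([np.cos(H+1.7453),np.sin(H+1.7453)]); q=np.r_[d,.044]
    print("dog if x at",H,q,"topcrop",(proj("top",q)-[335,155])*5,"sidecrop",(proj("side",q)-[315,215])*5)
for cr in((205,85),(215,72),(195,128)):
    q=onz("top",335+cr[0]/5,155+cr[1]/5,.044); print("stop?",q,np.arctan2(*(q[:2]-ax)[::-1]),np.hypot(*(q[:2]-ax)))
for cr in((372,125),(310,160),(320,150)):
    q=onz("side",315+cr[0]/5,215+cr[1]/5,.044); print("stop side?",q,np.arctan2(*(q[:2]-ax)[::-1]),np.hypot(*(q[:2]-ax)))
E
```

```text
[[ 0.4366 -0.0012 -0.8996]
 [ 0.8996 -0.0019  0.4366]
 [-0.0022 -1.      0.0003]]
heading 1.1189573246911322 c 2.41405982315257e-07
post 0.88 j6 -1.1130115444571143 [-51.407   8.11  -49.476   0.      0.239  -0.002]
post -2.2615926535897932 j6 2.028581109132679 [-51.407   8.11  -49.476  -0.003  -2.903  -0.   ]
handle 2.1287963267948964 j6 -2.140112474730693 [-41.681   8.089 -43.978  -0.001  -1.01   -0.002]
handle -1.0127963267948965 j6 1.001480178859099 [-41.681   8.089 -43.978   0.002   2.132  -0.002]
dog if x at 0.558 [0.4653 0.0175 0.044 ] topcrop [184.6736 231.4376] sidecrop [160.5283 135.1386]
dog if x at -2.5835926535897933 [ 0.5067 -0.0285  0.044 ] topcrop [288.993  135.8352] sidecrop [334.0008 209.2706]
stop? [0.5292 0.0074 0.044 ] 0.2911655298294144 0.04505941045590492
stop? [0.5349 0.003  0.044 ] 0.1714278517716866 0.04960310640136186
stop? [0.5103 0.0122 0.044 ] 0.6288040530907466 0.030043931241666468
stop side? [0.5327 0.0055 0.044 ] 0.2312775329379787 0.04801611073123874
stop side? [ 0.5075 -0.0054  0.044 ] 0.005235522947236553 0.02149975704128637
stop side? [ 0.5122 -0.0017  0.044 ] 0.14340043483315407 0.026514877145903407
```

Call:
servo_tool(
  moves=[
    [[-13, 2, -12.4, 0, 0.06, 0, 0.43], [-26, 4, -24.8, 0, 0.12, 0, 0.43], [-39, 6, -37.2, 0, 0.18, 0, 0.43], [-51.4, 8.1, -49.5, 0, 0.24, 0, 0.43], [-51.4, 8.1, -49.5, 0, 0.24, 0, 0.43], [-51.4, 8.1, -49.5, 0, 0.24, 0, 0.43], [-51.4, 8.1, -49.5, 0, 0.24, 0, 0.43], [-51.4, 8.1, -49.5, 0, 0.24, 0, 0.43], [-51.4, 8.1, -49.5, 0, 0.24, 0, 0.43], [-51.4, 8.1, -49.5, 0, 0.24, 0, 0.43], [-51.4, 8.1, -49.5, 0, 0.24, 0, 0.43], [-51.4, 8.1, -49.5, 0, 0.24, 0, 0.43], [-51.4, 8.1, -49.5, 0, 0.24, 0, 0.43], [-51.4, 8.1, -49.5, 0, 0.24, 0, 0.43], [-51.4, 8.1, -49.5, 0, 0.24, 0, 0.43], [-51.4, 8.1, -49.5, 0, 0.24, 0, 0.43], [-51.4, 8.1, -49.5, 0, 0.24, 0, 0.43], [-51.4, 8.1, -49.5, 0, 0.24, 0, 0.43], [-51.4, 8.1, -49.5, 0, 0.24, 0, 0.43], [-51.4, 8.1, -49.5, 0, 0.24, 0, 0.43]],
  ],
  force=20,
)

```text
time: 1.77
position: [0.4931, -0.1161, 0.1497]
tcp_rot: [0.641, -0.639, -0.3, 0.301]
ft_force: [-0.1, 0.6, -0.3]
opening: 0.0242
```

Call:
servo_tool(
  moves=[
    [[0, 3, 0, 0, 0, 0, 0.43], [0, 6, 0, 0, 0, 0, 0.43], [0, 8, 0, 0, 0, 0, 0.43], [0, 9, 0, 0, 0, 0, 0.43], [0, 10, 0, 0, 0, 0, 0.43], [0, 11, 0, 0, 0, 0, 0.43], [0, 11.3, 0, 0, 0, 0, 0.43], [0, 11.3, 0, 0, 0, 0, 0.43], [0, 11.3, 0, 0, 0, 0, 0.43]],
  ],
)

```text
time: 2.52
position: [0.4945, -0.1164, 0.0381]
tcp_rot: [-0.64, 0.64, 0.301, -0.301]
ft_force: [0.2, 0.1, 0.4]
opening: 0.0245
```

```bash
python3 - <<'E'
from h import *
import cv2
print(rel((.493,-.117,.037),.88),head())
p,d=ctrl.capture("side"); b=p[190:350,290:460]
cv2.imwrite("pics/s1.png",cv2.resize(b,None,fx=4,fy=4,interpolation=cv2.INTER_CUBIC))
E
```

```text
[-0.148  0.105  0.078  0.001 -0.001  0.   ] 0.8791919375624502
```

View pics/s1.png

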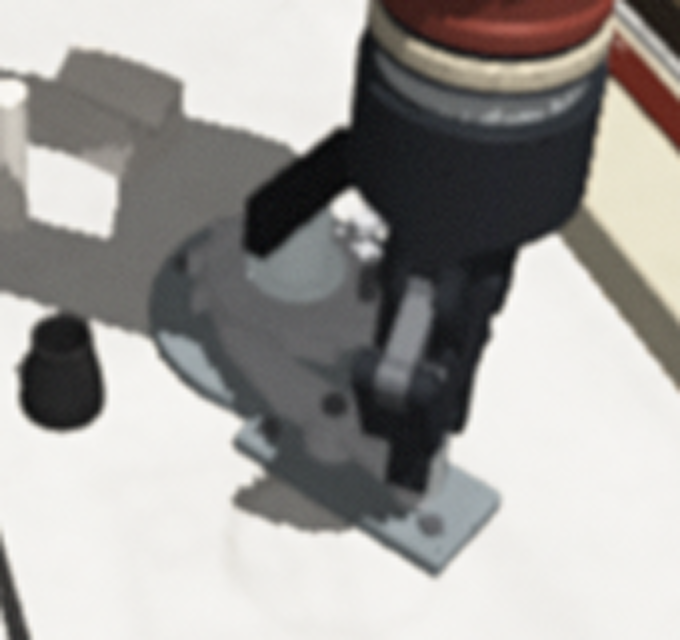

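Call:
servo_tool(
  moves=[
    [[0.3, 0, 0, 0, 0, 0, 0.43], [0.6, 0, -0.05, 0, 0, 0, 0.43], [0.8, 0, -0.1, 0, 0, 0, 0.43], [1.0, 0, -0.15, 0, 0, 0, 0.43], [1.25, 0, -0.2, 0, 0, 0, 0.43], [1.5, 0, -0.2, 0, 0, 0, 0.43], [1.75, 0, -0.2, 0, 0, 0, 0.43], [2.0, 0, -0.2, 0, 0, 0, 0.43], [2.25, 0, -0.2, 0, 0, 0, 0.43], [2.5, 0, -0.1, 0, 0, 0, 0.43], [2.75, 0, -0.1, 0, 0, 0, 0.43], [3.0, 0, 0, 0, 0, 0, 0.43], [3.2, 0, 0, 0, 0, 0, 0.43], [3.2, 0, 0, 0, 0, 0, 0.43]],
  ],
)

```text
time: 3.73
position: [0.5141, -0.0907, 0.0371]
tcp_rot: [0.64, -0.639, -0.301, 0.301]
ft_force: [-1.0, -0.7, 1.0]
opening: 0.0243
```

```bash
python3 - <<'E'
from h import *
import cv2
s=ctrl.sense(); print(s["ft_force"],s["position"])
p,d=ctrl.capture("side"); b=p[190:350,290:460]
cv2.imwrite("pics/s2.png",cv2.resize(b,None,fx=4,fy=4,interpolation=cv2.INTER_CUBIC))
E
```

```text
[-1.02540608 -0.6937048   1.02499655] [ 0.51406184 -0.09066499  0.03708512]
```

View pics/s2.png

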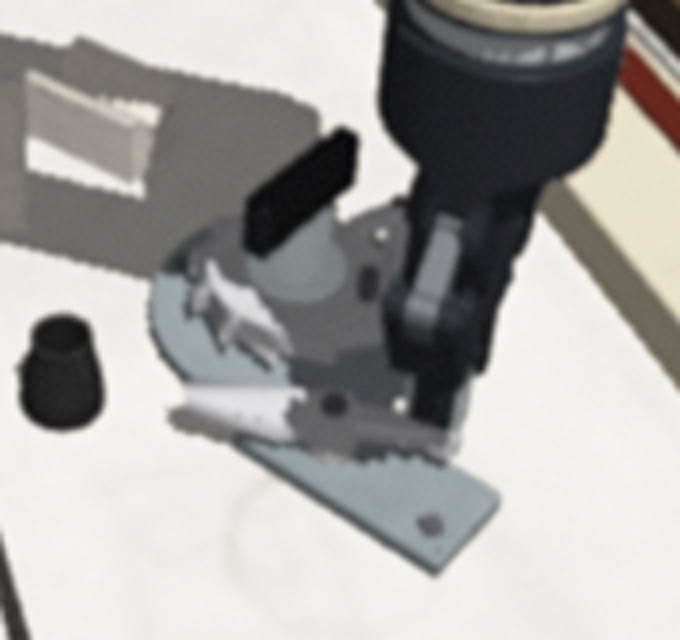

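The pawl is swung out: the nose is at crop (175,405) and the pivot at (333,403). I estimate about 0.68 rad from the geometry. I'll push 3 mm more, then back off and lift.

Call:
servo_tool(
  moves=[
    [[0.15, 0, 0, 0, 0, 0, 0.43], [0.3, 0, 0.05, 0, 0, 0, 0.43], [0.35, 0, 0.05, 0, 0, 0, 0.43], [0.35, 0, 0.05, 0, 0, 0, 0.43]],
  ],
)

```text
time: 4.12
position: [0.5155, -0.0881, 0.037]
tcp_rot: [0.64, -0.639, -0.301, 0.301]
ft_force: [-0.2, -0.9, -0.4]
opening: 0.0241
```

```bash
python3 - <<'E'
from h import *
s=ctrl.sense(); print(s["ft_force"],s["position"])
c,si=np.cos(head()),np.sin(head()); po=s["position"][:2]-(s["opening"]/2-.005)*np.array([c,si])-np.array([.4757,-.080])
print("swing",np.arctan2(po[1],po[0])+1.123,np.hypot(*po))
n=onz("side",290+175/4,190+405/4,.024);d=n[:2]-[.4757,-.080];print(np.arctan2(d[1],d[0])-(-2.545-np.pi/2)-2*np.pi,np.hypot(*d))
E
```

```text
[-0.2431744  -0.88963261 -0.42105678] [ 0.5154784  -0.08813445  0.03698668]
swing 0.7554192077990791 0.03779099454312565
0.6400956660191248 0.05834018951696499
```

Call:
servo_tool(
  moves=[
    [[0.1, 0, 0, 0, 0, 0, 0.43], [0.1, 0, 0, 0, 0, 0, 0.43], [-0.3, 0, 0, 0, 0, 0, 0.43], [-0.6, 0, 0, 0, 0, 0, 0.43], [-0.6, 0, 0, 0, 0, 0, 0.43], [-0.6, -3, 0, 0, 0, 0, 0.43], [-0.6, -7, 0, 0, 0, 0, 0.43], [-0.6, -10, 0, 0, 0, 0, 0.43], [-0.6, -10, 0, 0, 0, 0, 0.43], [-0.6, -10, 0, 0, 0, 0, 0.43]],
  ],
)

```text
time: 4.95
position: [0.5148, -0.094, 0.1404]
tcp_rot: [-0.638, 0.642, 0.303, -0.299]
ft_force: [-0.6, -0.5, -1.1]
opening: 0.0246
```

```bash
python3 - <<'E'
from h import *
s=ctrl.sense(); print(s["ft_force"],s["torque"],s["position"])
print(rel((.4855,-.0057,.13),-1.013))
E
```

```text
[-0.59197836 -0.54596209 -1.0763083 ] [0.0202262  0.00490808 0.03123165] [ 0.51476971 -0.09398578  0.14043867]
[4.927e+00 1.006e+00 7.894e+00 2.000e-03 1.892e+00 8.000e-03]
```

Call:
servo_tool(
  moves=[
    [[0, -1, 0, 0, 0.12, 0, -0.2], [0.5, -1, 1, 0, 0.24, 0, -0.2], [1, -1, 2, 0, 0.36, 0, -0.2], [1.5, -1, 3, 0, 0.48, 0, -0.2], [2, 0, 4, 0, 0.6, 0, -0.2], [3, 0, 5, 0, 0.72, 0, -0.2], [4, 0, 6, 0, 0.84, 0, -0.2], [4.9, 0, 7, 0, 0.96, 0, -0.2], [4.9, 0, 7.9, 0, 1.08, 0, -0.2], [4.9, 0, 7.9, 0, 1.2, 0, -0.2], [4.9, 0, 7.9, 0, 1.32, 0, -0.2], [4.9, 0, 7.9, 0, 1.44, 0, -0.2], [4.9, 0, 7.9, 0, 1.56, 0, -0.2], [4.9, 0, 7.9, 0, 1.68, 0, -0.2], [4.9, 0.5, 7.9, 0, 1.79, 0, -0.2], [4.9, 1, 7.9, 0, 1.89, 0, -0.2], [4.9, 1, 7.9, 0, 1.89, 0, -0.2], [4.9, 1, 7.9, 0, 1.89, 0, -0.2], [4.9, 1, 7.9, 0, 1.89, 0, -0.2]],
  ],
)

```text
time: 6.53
position: [0.482, -0.005, 0.1265]
tcp_rot: [-0.619, 0.619, -0.342, 0.341]
ft_force: [0.3, 0.3, 0.5]
opening: 0.051
```

```bash
python3 - <<'E'
from h import *
import cv2
s=ctrl.sense(); print(s["time"],s["ft_force"],s["torque"],s["position"],s["joint_pos"])
print(rel((.4857,-.0057,.062),-1.013))
p,d=ctrl.capture("side"); b=p[190:350,290:460]
cv2.imwrite("pics/s3.png",cv2.resize(b,None,fx=4,fy=4,interpolation=cv2.INTER_CUBIC))
E
```

```text
6.5333 [0.31191844 0.31321433 0.50723564] [ 0.00187958 -0.00066032  0.00457676] [ 0.4820006  -0.00496403  0.12646665] [-1.56073466e-01  3.29053108e-02  2.03014768e+00  6.98838613e-05
  1.08019492e+00  8.52840313e-01]
[ 2.670e-01  6.446e+00  2.820e-01  1.000e-03  4.000e-03 -1.000e-03]
```

View pics/s3.png

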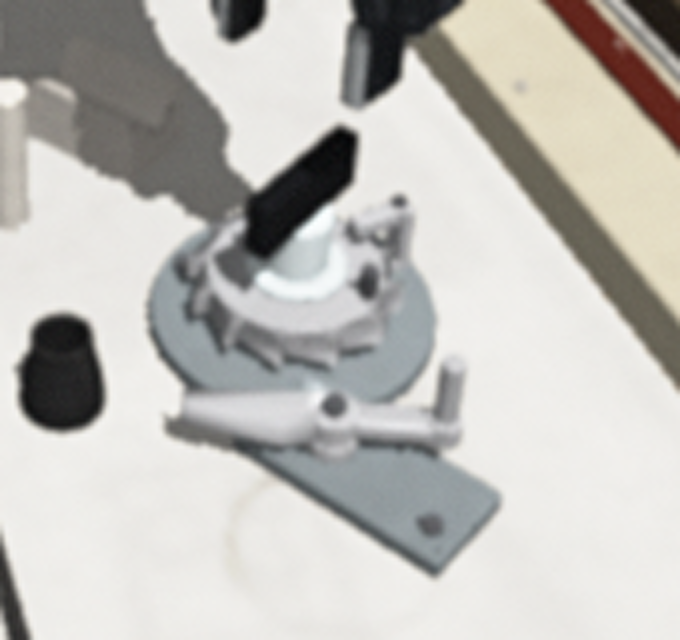

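```bash
python3 - <<'E'
from h import *
f=lambda u,v,z:onz("side",290+u/4,190+v/4,z)
ax=np.array([.486,-.0055]); piv=np.array([.4757,-.080])
t=f(453,362,.058)[:2]-piv; print("swing",np.arctan2(t[1],t[0])+1.123,np.hypot(*t))
n=f(172,415,.022)[:2]-piv; print("nose",np.arctan2(n[1],n[0])-(-2.545-np.pi/2)-2*np.pi)
for nm,q in(("dog",f(367,268,.044)),("tip",f(353,222,.044)),("root",f(400,201,.044))):
    d=q[:2]-ax; print(nm,np.arctan2(d[1],d[0]),np.hypot(*d))
E
```

```text
swing 0.7154995254746912 0.03978159443133055
nose 0.6936214166495063
dog -0.8491034713696204 0.031087661434425193
tip 0.11959290122736835 0.024845209722449597
root 0.21171313317800086 0.04853085567651768
```

Call:
servo_tool(
  moves=[
    [[0.25, 2, 0.3, 0, 0, 0, -0.2], [0.25, 4, 0.3, 0, 0, 0, -0.2], [0.25, 5.5, 0.3, 0, 0, 0, -0.2], [0.25, 6.3, 0.3, 0, 0, 0, -0.2], [0.25, 6.3, 0.3, 0, 0, 0, -0.2], [0.25, 6.3, 0.3, 0, 0, 0, 0.4], [0.25, 6.3, 0.3, 0, 0, 0, 0.55], [0.25, 6.3, 0.3, 0, 0, 0, 0.6], [0.25, 6.3, 0.3, 0, 0, 0, 0.6]],
  ],
  force=20,
)

```text
time: 7.33
position: [0.4875, -0.0057, 0.0655]
tcp_rot: [0.619, -0.618, 0.342, -0.343]
ft_force: [0.2, -0.7, 0.5]
opening: 0.0172
```

Call:
servo_tool(
  moves=[
    [[0, 0.2, 0, 0, 0, 0, 0.65], [0, 0.3, 0, 0, 0, 0, 0.68], [0, 0.3, 0, 0, 0, 0, 0.69], [0, 0.3, 0, 0, 0, 0, 0.69], [0, 0.3, 0, 0, 0, 0, 0.69]],
  ],
)

```text
time: 7.75
position: [0.4872, -0.0059, 0.0617]
tcp_rot: [0.619, -0.619, 0.342, -0.343]
ft_force: [1.3, -1.6, 1.0]
opening: 0.0133
```

```bash
python3 - <<'E'
from h import *
s=ctrl.sense(); print(s["opening"],s["ft_force"],s["torque"],s["position"],head())
E
```

```text
0.013292400371944789 [ 1.31316631 -1.62182689  0.97681483] [-0.29200758 -0.17806158  0.01515385] [ 0.48716788 -0.00588706  0.06166535] -1.0108735167198668
```

Call:
servo_tool(
  moves=[
    [[0.07, 0, 0, 0, -0.02, 0, 0.69], [0.07, 0, 0, 0, -0.04, 0, 0.69], [0.07, 0, 0, 0, -0.06, 0, 0.69], [0.07, 0, 0, 0, -0.08, 0, 0.69], [0.07, 0, 0, 0, -0.1, 0, 0.69], [0.07, 0, 0, 0, -0.12, 0, 0.69], [0.07, 0, 0, 0, -0.14, 0, 0.69], [0.07, 0, 0, 0, -0.16, 0, 0.69], [0.07, 0, 0, 0, -0.18, 0, 0.69], [0.07, 0, 0, 0, -0.2, 0, 0.69], [0.07, 0, 0, 0, -0.22, 0, 0.69], [0.07, 0, 0, 0, -0.24, 0, 0.69], [0.07, 0, 0, 0, -0.26, 0, 0.69], [0.07, 0, 0, 0, -0.28, 0, 0.69], [0.07, 0, 0, 0, -0.3, 0, 0.69], [0.07, 0, 0, 0, -0.32, 0, 0.69], [0.07, 0, 0, 0, -0.34, 0, 0.69], [0.07, 0, 0, 0, -0.36, 0, 0.69], [0.07, 0, 0, 0, -0.38, 0, 0.69], [0.07, 0, 0, 0, -0.4, 0, 0.69]],
  ],
)

```text
time: 9.42
position: [0.4866, -0.0061, 0.0612]
tcp_rot: [-0.675, 0.675, -0.212, 0.212]
ft_force: [-1.9, -1.0, -0.2]
opening: 0.0131
```

```bash
python3 - <<'E'
from h import *
import cv2
s=ctrl.sense(); print(s["opening"],s["ft_force"],s["torque"],s["position"],head(), "tool-frame",R.from_quat(s["tcp_rot"],scalar_first=True).inv().apply(s["ft_force"]))
p,d=ctrl.capture("side"); b=p[190:350,290:460]
cv2.imwrite("pics/s4.png",cv2.resize(b,None,fx=4,fy=4,interpolation=cv2.INTER_CUBIC))
E
```

```text
0.013099921641944604 [-1.90848581 -1.00856707 -0.19404983] [-0.04996097  0.23471118 -0.13130266] [ 0.48656427 -0.00605842  0.06116284] -0.6090216804277994 tool-frame [-0.98825338  0.1951815  -1.91896858]
```

View pics/s4.png

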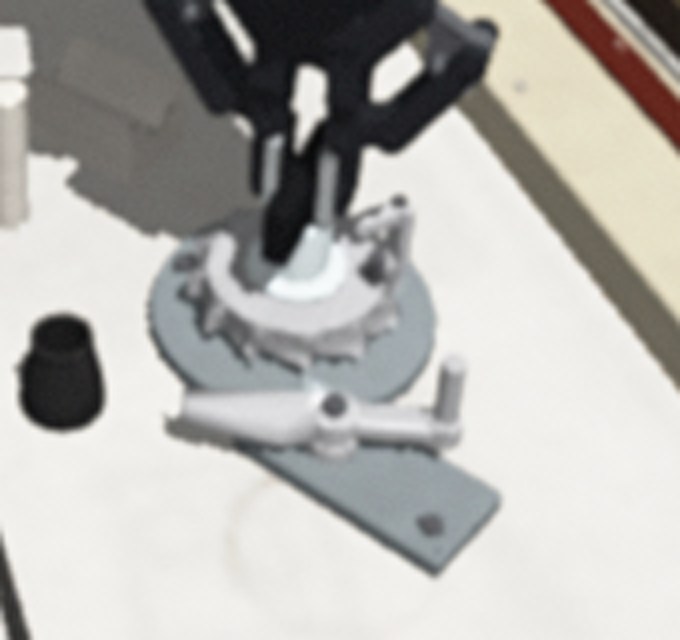

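The wheel is following the handle, with the dog at about (375,265) and the finger at about (360,228). I expect roughly 0.35 rad more.

Call:
servo_tool(
  moves=[
    [[0, 0, 0, 0, -0.02, 0, 0.69], [0, 0, 0, 0, -0.04, 0, 0.69], [0, 0, 0, 0, -0.06, 0, 0.69], [0, 0, 0, 0, -0.08, 0, 0.69], [0, 0, 0, 0, -0.1, 0, 0.69], [0, 0, 0, 0, -0.12, 0, 0.69], [0, 0, 0, 0, -0.14, 0, 0.69], [0, 0, 0, 0, -0.16, 0, 0.69], [0, 0, 0, 0, -0.18, 0, 0.69], [0, 0, 0, 0, -0.2, 0, 0.69], [0, 0, 0, 0, -0.21, 0, 0.69], [0, 0, 0, 0, -0.22, 0, 0.69], [0, 0, 0, 0, -0.23, 0, 0.69], [0, 0, 0, 0, -0.24, 0, 0.69]],
  ],
)

```text
time: 10.63
position: [0.4864, -0.006, 0.0611]
tcp_rot: [0.695, -0.695, 0.13, -0.13]
ft_force: [-4.4, 1.1, 1.1]
opening: 0.0132
```

```bash
cat >t.py <<'E'
from h import *
s=ctrl.sense(); i=R.from_quat(s["tcp_rot"],scalar_first=True).inv(); print(s["time"],s["opening"],"Tz",s["torque"][2],"head",head(),"Ftool",i.apply(s["ft_force"]))
E
python3 t.py
```

```text
10.6333 0.013209304821870757 Tz -0.08507385026985298 head -0.3698938898198061 Ftool [-4.5120609  -1.09175022 -0.62152781]
```

Call:
servo_tool(
  moves=[
    [[-0.04, 0, 0, 0, -0.01, 0, 0.69], [-0.04, 0, 0, 0, -0.02, 0, 0.69], [-0.04, 0, 0, 0, -0.03, 0, 0.69], [-0.04, 0, 0, 0, -0.03, 0, 0.69], [-0.04, 0, 0, 0, -0.03, 0, 0.69]],
  ],
)

```text
time: 11.05
position: [0.4864, -0.006, 0.0612]
tcp_rot: [-0.697, 0.697, -0.12, 0.12]
ft_force: [-3.7, 1.8, -1.5]
opening: 0.0133
```

```bash
python3 t.py
```

```text
11.05 0.013278406503569831 Tz -0.03622735577159056 head -0.34081300967903116 Ftool [-4.12328441  1.49946548  0.46566777]
```

Call:
servo_tool(
  moves=[
    [[-0.04, 0, 0, 0, -0.01, 0, 0.69], [-0.04, 0, 0, 0, -0.02, 0, 0.69], [-0.04, 0, 0, 0, -0.03, 0, 0.69], [-0.04, 0, 0, 0, -0.03, 0, 0.69], [-0.04, 0, 0, 0, -0.03, 0, 0.69]],
  ],
)

```text
time: 11.47
position: [0.4864, -0.006, 0.0614]
tcp_rot: [-0.699, 0.699, -0.109, 0.11]
ft_force: [-2.3, 0.4, -1.5]
opening: 0.0133
```

```bash
python3 t.py
```

```text
11.4667 0.01330635606889301 Tz -0.03180533617161517 head -0.3108791037703213 Ftool [-2.29740191  1.46794158 -0.32920385]
```

Call:
servo_tool(
  moves=[
    [[-0.03, 0, 0, 0, -0.01, 0, 0.69], [-0.03, 0, 0, 0, -0.02, 0, 0.69], [-0.03, 0, 0, 0, -0.03, 0, 0.69], [-0.03, 0, 0, 0, -0.03, 0, 0.69], [-0.03, 0, 0, 0, -0.03, 0, 0.69]],
  ],
)

```text
time: 11.88
position: [0.4863, -0.006, 0.0616]
tcp_rot: [-0.7, 0.7, -0.099, 0.099]
ft_force: [-1.8, 0.6, -0.7]
opening: 0.0135
```

```bash
python3 t.py
```

```text
11.8833 0.013508737260155997 Tz -0.00694860083506439 head -0.28084434494469557 Ftool [-1.9278073   0.74193282  0.04571162]
```

Call:
servo_tool(
  moves=[
    [[0, 0, 0, 0, -0.01, 0, 0.69], [0, 0, 0, 0, -0.02, 0, 0.69], [0, 0, 0, 0, -0.03, 0, 0.69], [0, 0, 0, 0, -0.03, 0, 0.69], [0, 0, 0, 0, -0.03, 0, 0.69]],
  ],
)

```text
time: 12.3
position: [0.4863, -0.0059, 0.0616]
tcp_rot: [-0.702, 0.702, -0.088, 0.089]
ft_force: [-0.9, 0.1, -0.8]
opening: 0.0131
```

```bash
python3 t.py
```

```text
12.3 0.013080874422931474 Tz -0.012993247284507905 head -0.25074426831525803 Ftool [-0.9107541   0.76371848 -0.09308506]
```

Call:
servo_tool(
  moves=[
    [[0, 0, 0, 0, -0.01, 0, 0.69], [0, 0, 0, 0, -0.02, 0, 0.69], [0, 0, 0, 0, -0.03, 0, 0.69], [0, 0, 0, 0, -0.03, 0, 0.69], [0, 0, 0, 0, -0.03, 0, 0.69]],
  ],
)

```text
time: 12.72
position: [0.4862, -0.0059, 0.0615]
tcp_rot: [-0.703, 0.703, -0.078, 0.078]
ft_force: [-0.2, -0.1, 0.8]
opening: 0.013
```

```bash
python3 t.py
```

```text
12.7167 0.013004544187016865 Tz -0.0055727853889326546 head -0.22081048168962775 Ftool [-0.17711222 -0.81471748 -0.10792005]
```

Call:
servo_tool(
  moves=[
    [[0, 0, 0, 0, -0.01, 0, 0.69], [0, 0, 0, 0, -0.02, 0, 0.69], [0, 0, 0, 0, -0.03, 0, 0.69], [0, 0, 0, 0, -0.03, 0, 0.69], [0, 0, 0, 0, -0.03, 0, 0.69]],
  ],
)

```text
time: 13.13
position: [0.4861, -0.0058, 0.0614]
tcp_rot: [-0.704, 0.704, -0.067, 0.068]
ft_force: [0.4, -0.1, 0.1]
opening: 0.0134
```

```bash
python3 t.py
```

```text
13.1333 0.01337428980785299 Tz -0.03212777389873975 head -0.1907494629422683 Ftool [ 0.42380441 -0.09426468  0.02083606]
```

Call:
servo_tool(
  moves=[
    [[0, 0, 0, 0, -0.01, 0, 0.69], [0, 0, 0, 0, -0.015, 0, 0.69], [0, 0, 0, 0, -0.015, 0, 0.69], [0, 0, 0, 0, -0.015, 0, 0.69]],
  ],
)

```text
time: 13.47
position: [0.4861, -0.0058, 0.0614]
tcp_rot: [0.704, -0.704, 0.062, -0.062]
ft_force: [1.0, -0.5, 0.9]
opening: 0.0135
```

```bash
python3 t.py
```

```text
13.4667 0.013461268047215971 Tz 0.050263612690089776 head -0.17595254582352915 Ftool [ 1.07849518 -0.94230669 -0.27969796]
```

Call:
servo_tool(
  moves=[
    [[0, 0, 0, 0, -0.01, 0, 0.69], [0, 0, 0, 0, -0.02, 0, 0.69], [0, 0, 0, 0, -0.02, 0, 0.69], [0, 0, 0, 0, -0.02, 0, 0.69]],
  ],
)

```text
time: 13.8
position: [0.4861, -0.0058, 0.0614]
tcp_rot: [0.705, -0.705, 0.055, -0.055]
ft_force: [0.8, 0.1, -0.0]
opening: 0.0136
```

```bash
python3 t.py; python3 - <<'E'
from h import *
import cv2
p,d=ctrl.capture("side"); b=p[215:285,330:410]
cv2.imwrite("pics/s5.png",cv2.resize(b,None,fx=8,fy=8,interpolation=cv2.INTER_CUBIC))
E
```

```text
13.8 0.013604840444707864 Tz 0.08712324973259639 head -0.1558525562731758 Ftool [0.75349716 0.0359045  0.26682262]
```

View pics/s5.png

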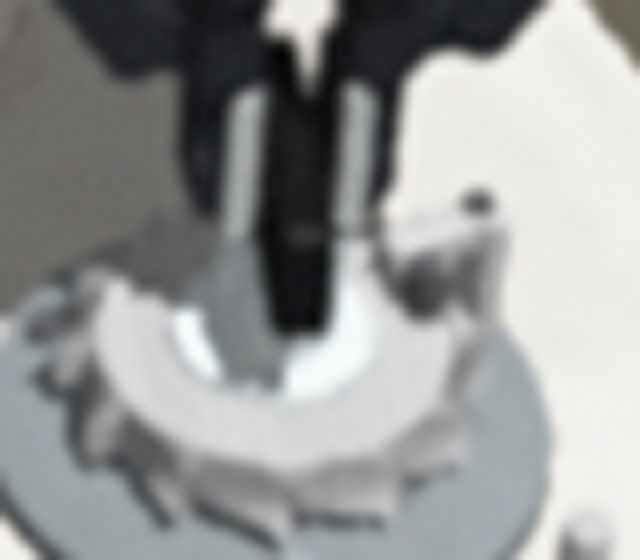

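```bash
cat >a.py <<'E'
from h import *
T=[];F=[]
for k in range(8):
    ctrl.capture("top"); s=ctrl.sense(); T.append(s["torque"][2]); F.append(R.from_quat(s["tcp_rot"],scalar_first=True).inv().apply(s["ft_force"]))
print(s["time"],np.round(T,3),"mean",np.mean(T).round(4),"F",np.mean(F,0).round(2),"open",s["opening"],"head",head())
E
python3 a.py
```

```text
14.25 [ 0.006  0.01  -0.035  0.017 -0.026 -0.01  -0.043  0.033] mean -0.006 F [ 0.84 -0.61  0.46] open 0.013332163516434887 head -0.1560079753019029
```

Single readings carry about 0.03 N m of noise, so I'll average after each step. At rest the torque averages near zero, so the dog is not on the stop yet.

Call:
servo_tool(
  moves=[
    [[0, 0, 0, 0, -0.01, 0, 0.69], [0, 0, 0, 0, -0.02, 0, 0.69], [0, 0, 0, 0, -0.025, 0, 0.69], [0, 0, 0, 0, -0.025, 0, 0.69]],
  ],
)

```text
time: 14.58
position: [0.486, -0.0059, 0.0614]
tcp_rot: [-0.706, 0.706, -0.046, 0.046]
ft_force: [1.3, -0.5, -0.4]
opening: 0.0136
```

```bash
python3 a.py
```

```text
14.9833 [-0.05   0.02  -0.003  0.015 -0.029 -0.018  0.005  0.006] mean -0.0066 F [ 1.48 -0.54  0.05] open 0.013188283925689949 head -0.1310284649344861
```

Call:
servo_tool(
  moves=[
    [[0, 0, 0, 0, -0.01, 0, 0.69], [0, 0, 0, 0, -0.02, 0, 0.69], [0, 0, 0, 0, -0.025, 0, 0.69], [0, 0, 0, 0, -0.025, 0, 0.69]],
  ],
)

```text
time: 15.32
position: [0.486, -0.0059, 0.0614]
tcp_rot: [-0.706, 0.706, -0.037, 0.038]
ft_force: [2.5, -0.0, 0.1]
opening: 0.0128
```

```bash
python3 a.py
```

```text
15.7167 [ 0.004 -0.094 -0.117 -0.084 -0.085 -0.114 -0.086 -0.099] mean -0.0845 F [ 2.23 -0.54 -0.4 ] open 0.013451521938206866 head -0.10598520946394747
```

Torque now holds at −0.1 N m at rest, which looks like the stop. One tiny extra step will confirm it.

Call:
servo_tool(
  moves=[
    [[0, 0, 0, 0, -0.005, 0, 0.69], [0, 0, 0, 0, -0.01, 0, 0.69], [0, 0, 0, 0, -0.01, 0, 0.69]],
  ],
)

```text
time: 15.97
position: [0.486, -0.0059, 0.0614]
tcp_rot: [-0.706, 0.706, -0.034, 0.034]
ft_force: [3.1, -0.9, 0.2]
opening: 0.0132
```

```bash
python3 a.py
```

```text
16.3667 [-0.101 -0.077 -0.099 -0.16  -0.109 -0.049 -0.128 -0.172] mean -0.1118 F [ 2.46 -0.77 -0.53] open 0.01336352565261426 head -0.09596977601857963
```

Call:
servo_tool(
  moves=[
    [[0.03, 0, 0, 0, 0.01, 0, 0.65], [0.05, 0, 0, 0, 0.02, 0, 0.6], [0.05, 0, 0, 0, 0.02, 0, 0.4], [0.05, 0, 0, 0, 0.02, 0, 0.1], [0.05, 0, 0, 0, 0.02, 0, 0.1], [0.05, 0, 0, 0, 0.02, 0, 0.1], [0.05, -1, 0, 0, 0.02, 0, 0.1], [0.05, -3, 0, 0, 0.02, 0, 0.1], [0.05, -6, 0, 0, 0.02, 0, 0.1], [0.05, -9, 0, 0, 0.02, 0, 0.1], [0.05, -12, 0, 0, 0.02, 0, 0.1], [0.05, -15, 0, 0, 0.02, 0, 0.1], [0.05, -15, 0, 0, 0.02, 0, 0.1], [0.05, -15, 0, 0, 0.02, 0, 0.1], [0.05, -15, 0, 0, 0.02, 0, 0.1]],
  ],
)

```text
time: 17.62
position: [0.486, -0.0058, 0.2114]
tcp_rot: [0.706, -0.706, 0.041, -0.041]
ft_force: [0.3, -0.9, -0.7]
opening: 0.0385
```

```bash
python3 t.py; python3 - <<'E'
from h import *
import cv2
p,d=ctrl.capture("side"); cv2.imwrite("pics/s6full.png",p); b=p[195:315,320:430]
cv2.imwrite("pics/s6.png",cv2.resize(b,None,fx=5,fy=5,interpolation=cv2.INTER_CUBIC))
a=cv2.imread("pics/side0.png"); print([cv2.absdiff(a,p)[y:y2,x:x2].mean() for x,x2,y,y2 in((290,320,262,300),(280,335,200,245))])
E
```

```text
17.6167 0.03849866526934942 Tz 0.051445348935196436 head -0.11598591741679054 Ftool [ 0.39427673  0.72933858 -0.82676406]
[np.float64(7.637719298245614), np.float64(39.48888888888889)]
```

View pics/s6.png

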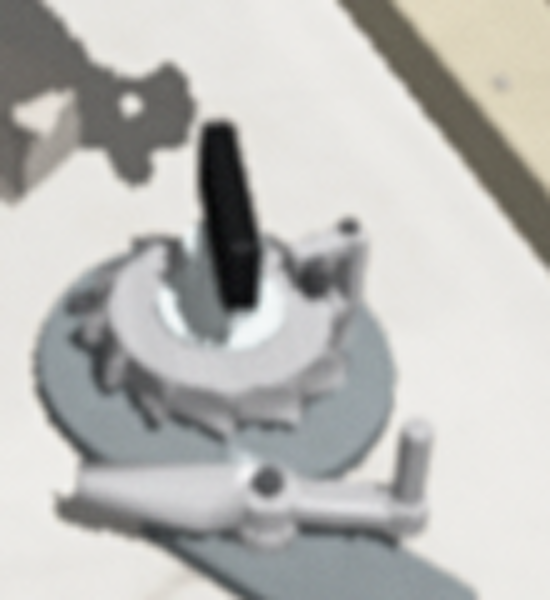

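The picture shows the dog at (318,270) against the finger, whose root is at (348,228). The pawl is still back, with its post at (415,430), and the handle is free. I'll wait a few seconds so the spring closes any residual gap and compare frames.

Call:
servo_tool(
  moves=[
    [[0, 0, 0, 0, 0, 0, 0.1], [0, 0, 0, 0, 0, 0, 0.1], [0, 0, 0, 0, 0, 0, 0.1], [0, 0, 0, 0, 0, 0, 0.1], [0, 0, 0, 0, 0, 0, 0.1], [0, 0, 0, 0, 0, 0, 0.1], [0, 0, 0, 0, 0, 0, 0.1], [0, 0, 0, 0, 0, 0, 0.1], [0, 0, 0, 0, 0, 0, 0.1], [0, 0, 0, 0, 0, 0, 0.1], [0, 0, 0, 0, 0, 0, 0.1], [0, 0, 0, 0, 0, 0, 0.1], [0, 0, 0, 0, 0, 0, 0.1], [0, 0, 0, 0, 0, 0, 0.1], [0, 0, 0, 0, 0, 0, 0.1], [0, 0, 0, 0, 0, 0, 0.1], [0, 0, 0, 0, 0, 0, 0.1], [0, 0, 0, 0, 0, 0, 0.1], [0, 0, 0, 0, 0, 0, 0.1], [0, 0, 0, 0, 0, 0, 0.1]],
  ],
)

```text
time: 19.33
position: [0.4863, -0.0058, 0.2113]
tcp_rot: [0.706, -0.706, 0.041, -0.041]
ft_force: [0.4, 0.2, 0.6]
opening: 0.0386
```

```bash
python3 - <<'E'
from h import *
import cv2
a=cv2.imread("pics/s6full.png").astype(float)
def m(p,q): return np.abs(p-q)[215:285,335:395].mean().round(3)
base=None
for k in range(121):
    p,_=ctrl.capture("side"); p=p.astype(float)
    if base is None: base=p
    if k%20==0: print(ctrl.sense()["time"],"vs release",m(p,a),"vs start of wait",m(p,base)); base=p
z=cv2.imread("pics/side0.png").astype(float)
# bystander positions by template match against the first frame
for n,(x,y,w,h) in dict(loupe=(292,262,28,38),pin=(284,206,16,44),vblock=(296,200,44,38)).items():
    r=cv2.matchTemplate(p[y-10:y+h+10,x-10:x+w+10].astype(np.uint8),z[y:y+h,x:x+w].astype(np.uint8),cv2.TM_CCOEFF_NORMED); i=np.unravel_index(r.argmax(),r.shape); print(n,"shift px",i[1]-10,i[0]-10,r.max())
E
```

```text
19.3833 vs release 1.282 vs start of wait 0.0
20.3833 vs release 1.282 vs start of wait 1.067
21.3833 vs release 1.284 vs start of wait 1.078
22.3833 vs release 1.291 vs start of wait 1.055
23.3833 vs release 1.305 vs start of wait 1.079
24.3833 vs release 1.324 vs start of wait 1.06
25.3833 vs release 1.314 vs start of wait 1.074
loupe shift px 0 0 0.99963087
pin shift px 0 1 0.8838204
vblock shift px 1 -1 0.3601892
```

```bash
python3 -c "
from station import ctrl
print(ctrl.hand_in(), ctrl.sense()['time'])"
```

```text
the job is handed in; nothing more can be done
the job is handed in; nothing more can be done
```

The take-up is slackened and the job was handed in at about 25 s; `hand_in` gives no verdict. The pawl is swung back and the wheel is wound back onto the slack stop. Both are let go, and the gripper is 15 cm clear above the handle.

- **Pawl:** I pushed it out by its post with the fingers loosely round it. After I let go, the camera put the swing at about 0.70–0.72 rad (0.6 needed), and it was still back in the last picture.
- **Stop:** I wound the wheel with a loose hold on the handle. After about 0.9 rad of tool turn, the torque at rest went from −0.007 to about −0.1 N m, roughly 3 N on the stop. One more 0.01 rad gave −0.11 N m. Both are well under the 0.45 N m limit.
- **Disagreement:** My camera estimate put the stop at about 0.75 rad, so it came later than that. Play in the loose hold explains at least part of the difference, and I went by feel.
- **After release:** The dog sits against the finger in the picture. Over the next 6 s the frames showed nothing beyond camera noise, so the wheel is not creeping. I could not measure the small resting contact force directly.
- **Bystanders:** The loupe has not moved. The pin matched its starting picture to within 1 pixel. The V-block check was inconclusive (match 0.36) because it lies in the arm's shadow, but the gripper never worked near it.

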